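# Set up the decorating wheel

## Task

In the pottery painter's corner, push the red arm of the decorating wheel round with a fingertip until it points squarely at the pot with the green lid. Then push the dark wooden hand rest round until it lies across the middle of the plate, and leave both there. Push gently and grip nothing; the plate's paint is wet, so do not touch it, and leave the pots and everything else standing where they are.

Things in the scene. Friction and masses are not known exactly. Their poses are not given: they have to be found in the camera images.
- wheel (a joint): Angle of the decorating wheel, rad; grows anticlockwise from above. At 0 the arm points along world +x (within 0.1 rad). Starts with the arm pointing roughly at the robot (2.85 to 3.55). Turns either way, no stop within a turn; light friction (0.12 N m) holds it where it is left, hardly any coasting. Clockwise from the start the arm passes the robot's left (+y) side, by the pots, meeting nothing.
- hub (a point): Point on the wheel's axis, 63 mm above the table, in the middle of the white plate. Its x axis points along the arm, z up; it turns with the wheel.
- blade_tip (a point): Outer end of the wheel's red arm, 151 mm from the axis, 63 mm above the table. The arm is an upright flat red blade 12 mm thick, from 92 to 144 mm from the axis and 40 to 86 mm above the table, with a black rounded end 14 mm across; it stands clear of the plate's rim (85 mm from the axis), so a fingertip fits beside it.
- blade_middle (a point): Middle of the red blade, 118 mm from the axis, 63 mm above the table: where to push. Its x axis points outward along the arm, y square to the blade.
- pot_green_mid (a point): Centre of the green paint pot: white upright cylinder 42 mm across with a green lid 46 mm across, 54 mm tall overall, loose. This point is half-way up, 27 mm above the table. It is the pot to point at; it stands in any of three places about 205 mm from the wheel's axis, on the robot's left of the wheel or beyond it. Leave it standing where it is.
- pot_yellow: yellow paint pot: white upright cylinder 42 mm across with a yellow lid 46 mm across, 54 mm tall overall, loose. Origin at the centre of its underside, on the table. It stands about 205 mm from the wheel's axis. Leave it standing where it is.
- pot_blue: blue paint pot: white upright cylinder 42 mm across with a blue lid 46 mm across, 54 mm tall overall, loose. Origin at the centre of its underside, on the table. It stands about 205 mm from the wheel's axis. Leave it standing where it is.
- rest (a joint): Swing of the wooden hand rest about its pivot, rad; grows anticlockwise from above. At 0 the bar points from the pivot about along world -x (within 0.2 rad). Starts swung out to the robot's right at 0.35 to 0.7; pushed clockwise (values falling, to about -1) it crosses the plate. Stops at -1.9 and 1.0. Light friction (0.12 N m) holds it where it is left.
- rest_pivot (a point): Pivot of the hand rest bar, at its mid-height, 127 mm above the table, on a fixed wooden block 84 mm square, 115 mm tall, about 180 mm from the wheel's axis, beyond it to the robot's right. x axis along the bar to its free end, z up. Bar: straight, 24 mm wide, 116 to 138 mm above the table, from 25 mm behind the pivot to 270 mm before it, 41 mm above the plate's rim.
- rest_tip (a point): Free end of the hand rest bar (with a blue band beside it), 270 mm from the pivot, on the bar's centre line, 127 mm above the table.
- plate: White painted plate, 170 mm across, 20 mm tall, lying loose on the wheel, centred within 3 mm and turning with it; origin at the centre of its underside, 55 mm above the table; its rim is 75 mm above the table. Its paint is wet: do not touch it.
- water_jar: Glass jar with a grey lid, 84 mm across, 125 mm tall, loose, far to the robot's left; origin at the centre of its underside. Leave it alone.
- green_bottle: Green glass bottle, 72 mm across, 170 mm tall, loose, far to the robot's left; origin at the centre of its underside. Leave it alone.
- wood_block: Loose wooden block 70 x 130 x 45 mm, beyond the wheel; origin at the centre of its underside. Leave it alone.
- brush: Loose paint brush 190 mm long, 10 mm thick, lying to the robot's right of the hand rest's block; origin on its underside near its middle, x along it. Leave it alone.
- tool_cup: Empty red cup 76 mm across, 85 mm tall, loose, far to the robot's right; origin at the centre of its underside. Leave it alone.
Not all that is in view belongs to the job. Leave any orange look-alike of the part that bears pot_green_mid alone.

How it is judged (in metres and radians):
On the way, in this order (a step that is already met when the one before it is completed fails the run):
1. the red arm points at the green-lidded pot (y of pot_green_mid in the frame of hub between -0.014 and 0.014 m and x of pot_green_mid in the frame of hub above 0.1 m), for 0.2 s.
2. the hand rest lies across the middle of the plate (y of hub in the frame of rest_pivot between -0.015 and 0.015 m and x of hub in the frame of rest_pivot above 0.1 m), for 0.2 s.
At the end, for the whole second after the job is handed in: The line of the red arm passes within 14 mm of the centre of the green-lidded pot, on the arm's side; the centre line of the hand rest passes within 15 mm of the middle of the plate; both are at rest, and the plate still sits on the wheel, centred within 10 mm (all of step 1 and all of step 2 and velocity of joint wheel between -0.05 and 0.05 rad/s and velocity of joint rest between -0.05 and 0.05 rad/s and horizontal distance between plate and hub below 0.01 m); the robot touches nothing.
It fails at once if a pot or another loose thing is shifted by more than 12 mm, lifted or carried (distance of any of pot_green_mid, pot_yellow, pot_blue, water_jar, green_bottle, wood_block, brush, tool_cup from where it was at the start of the episode above 0.012 m).
It fails at once if the wet plate is touched (contact force between any of the fingers, the arm and plate above 0.5 N).
It fails at once if the wheel or the hand rest is gripped, or pressed hard while it stands still (over 25 N) ((contact force between the fingers and wheel above 25 N and velocity of joint wheel between -0.05 and 0.05 rad/s) or (contact force between the fingers and rest above 25 N and velocity of joint rest between -0.05 and 0.05 rad/s)).
It also fails if it takes over 72 s, if anything falls off the work surface, if the arm or the gripper's body presses on something with over 40 N, if the wrist force passes 120 N, or if a joint passes its speed limit or range.

## Robot

A 7-joint arm with a two-finger parallel gripper is mounted at the origin on the work surface. World frame = base frame: x ahead of the robot, y to its left, z up, the work surface at z = 0. Lengths are in mm, angles in rad, forces in N, time in s.
With the tool pointing down it reaches from about 400 to 875 mm from the base axis. Payload 4.4 kg.
Tool frame: the origin (TCP) lies midway between the tips of the shut fingers; the grasp point (between the pads) lies ctrl.tcp_to_grasp behind it (ctrl.tcp_to_grasp is the distance from the TCP to the grasp point, in mm); z points along the fingers, y is the line along which they close (so a half turn about z gives the same grasp; the last joint's range is limited). The gripper opens to 85 mm and grips with 20 to 120 N. Pads are 22 mm wide; open, the fingers measure 114 mm over their backs; the gripper's body (76 mm by 85 mm) begins 54 mm behind the grasp point. The pads swing forward as they close: fully open they stand 13 mm farther back than shut.
Start: joints at [1.22, 0.628, 0.038, 1.517, -0.027, 0.996, -0.02], TCP at [182.655, -623.823, 231.313] pointing down, gripper open.
Joint ranges: [-3.06, 3.06], [-0.37, 2.12], [-1.25, 1.32], [0.18, 2.47], [-1.1, 4.24], [0.23, 1.98], [-2.94, 2.94]. Speed limits (rad/s): [2.57, 2.57, 3.14, 3.14, 3.14, 3.14, 3.14].

## Interface

Orientations are given as [roll, pitch, yaw] about the fixed x, y, z axes, in that order (R = Rz(yaw) Ry(pitch) Rx(roll)).
In Python, from cell import ctrl, get_image, get_calibration, workorder, boxes_of, place_of gives the robot as it stands.
- The arm moves only by the tool play_rows, never from a script. Its argument "series" is a list that holds one entry, the list of rows, each a list of 7 numbers: the shift along the world's x, y, z in cm, then the turn, a rotation vector about the world's x, y, z in degrees, then the closure, from 0 (fully open) to 1 (shut). A call has 1 to 20 rows; each row shifts and turns the commanded pose from where the row before left it; what a row does not reach is not made up. A row lasts 1/8 s, in which the tool goes at most 62.5 mm and 10.7 degrees, less where a joint would pass 70% of its speed; a pose out of reach is approached as far as the arm can. A call with a gripper value outside its range is refused whole. The fingers move at their own pace and stop on an object; the grip force is fixed at half the most. Time passes only in rows, so rows that do not move let the fingers close. It gives the time, the measured TCP pose, the force, the opening and the grip force at its end, in the units of the state.
- ctrl.read_state(): the state, without advancing time (a new reading comes with each control period).
- get_image(name): name is "scene" or "top" or "wrist"; returns (picture, depth): 420x560x3 uint8, red, green, blue; 420x560 float32, mm along the optical axis (not along the pixel's ray), 0 where there is no reading.
- get_calibration(name): a dict with "K" (3x3 intrinsics, pixels), "R" (3x3) and "t" (3): a world point X has camera coordinates R X + t; the wrist camera has in their place "mount" (4x4, takes a point from camera to tool coordinates, whose origin is the TCP and whose axes are the flange's). Camera axes: x right, y down, z forward; pixel columns grow to the right and rows downward; lengths in mm; the calibration is good to about 2 mm. The wrist camera is an equidistant fisheye: a pixel r from the principal point sees the ray r / f radians off the axis. A picture is of the moment at which its call begins: read the wrist's pose just before it. get_calibration takes no time and is no camera call.
- workorder.finish_job(): hands the job in; it is judged then, once.
Trained networks look in the newest picture that a camera, given by its name, has taken for a name from the list of things; names that differ only in an ending like _2 or _b are one class to them, and where a whole thing is asked for, a point or a joint stands for the part that bears it (a point fixed in the world has none). Each returns a list of dicts, best first, with "p" (0 to 1); they miss things now and then, are a little off and sometimes report something else, mostly with a low value. They report only what shows in the picture. A call takes as long as a camera call. They do not tell look-alikes from the thing itself.
- boxes_of(target, camera): "pixel" ([column, row] in pixels, amid what is visible of it).
- place_of(target, camera): "pixel" ([column, row] in pixels: a listed point, or the origin of a listed thing).
The state is a dict: "clock": time; "qpos": joint angles; "qd": joint speeds; "tau": joint torques, N m; "eef_pos": TCP position; "tool_rot": TCP orientation; "force": force on the tool from outside, world axes, zero at the start; "torque": the same for the moment, N m; "width": finger opening in mm; "gripper_force": force on a finger pad.
Only numpy, scipy, OpenCV 4.12 (cv2) and the standard library are available. Lean on these libraries where they do the work, as an engineer would, in place of code of your own. Each camera call takes 0.05 s, during which the arm holds its last target. There are 200 camera calls.

## Working session

There is one attempt and no reset: what is moved stays moved. The work goes in short steps, Python scripts to look and compute and a tool call to move; the robot and the scene stay as the last step left them, time stands still between calls to the robot, and variables do not carry over. Pictures are saved under pics/ and viewed, at most 10 in all, crops included, and the job is handed in when it is done.

Besides the shell and the picture viewer there is one more tool, called after "Request:" as name(argument=value, ...), one argument or row to a line, values as JSON. play_rows: Moves the arm, as the interface text tells. Its arguments: {"type":"object","properties":{"series":{"type":"array"}},"required":["series"]}

```bash
mkdir -p pics; cat > h.py <<'E'
import numpy as np, cv2
from cell import ctrl,get_image,get_calibration,workorder,boxes_of,place_of
def ray(cam,px,z):
    c=get_calibration(cam);K,R,t=map(np.array,(c["K"],c["R"],c["t"]))
    d=R.T@np.linalg.inv(K)@[px[0],px[1],1];o=-R.T@t.ravel()
    return o+d*(z-o[2])/d[2]
Z=dict(hub=63,blade_tip=63,blade_middle=63,pot_green_mid=27,pot_yellow=0,pot_blue=0,rest_pivot=127,rest_tip=127,plate=55,wood_block=0,brush=0)
def find(cam,names=Z,n=2):
    im,d=get_image(cam)
    for k in names:
        for r in place_of(k,cam)[:n]:
            print(cam,k,np.round(r["pixel"]),round(r["p"],2),np.round(ray(cam,r["pixel"],Z[k]))[:2])
    return im,d
E
python3 - <<'E'
from h import *
print(ctrl.read_state()["eef_pos"],ctrl.read_state()["tool_rot"])
a,_=find("top");b,_=find("scene")
for n,i in(("top",a),("scene",b)):cv2.imwrite(f"pics/{n}1.png",i[...,::-1])
E
```

```text
[ 182.46679631 -623.22232052  230.40121894] [-3.13971973e+00  4.38053571e-05  2.84764727e-01]
top blade_tip [274. 274.] 0.4 [409.  15.]
top blade_middle [277. 264.] 0.4 [440.   3.]
top blade_middle [208. 229.] 0.29 [565. 229.]
top pot_green_mid [177. 240.] 0.66 [536. 340.]
top pot_green_mid [209. 232.] 0.63 [559. 232.]
top pot_yellow [227. 194.] 0.55 [699. 177.]
top pot_blue [224. 266.] 0.68 [447. 186.]
top rest_pivot [319. 196.] 0.57 [ 646. -138.]
top rest_tip [370. 261.] 0.64 [ 434. -285.]
top plate [274. 227.] 0.93 [566.  12.]
top wood_block [277. 170.] 0.73 [782.  -1.]
top brush [396. 198.] 0.72 [ 665. -420.]
scene hub [352. 250.] 0.6 [584. 236.]
scene blade_tip [314. 176.] 0.69 [416.  12.]
scene blade_tip [454. 255.] 0.24 [438. 490.]
scene blade_middle [308. 182.] 0.49 [445.   7.]
scene pot_green_mid [385. 264.] 0.58 [550. 334.]
scene pot_green_mid [352. 248.] 0.53 [559. 230.]
scene pot_yellow [319. 275.] 0.65 [676. 185.]
scene pot_blue [354. 217.] 0.47 [444. 180.]
scene rest_pivot [230. 198.] 0.85 [ 659. -137.]
scene rest_tip [230. 129.] 0.72 [ 441. -290.]
scene plate [287. 208.] 0.8 [558.   2.]
scene plate [357. 219.] 0.6 [479. 199.]
scene wood_block [243. 275.] 0.75 [795.  -4.]
scene brush [162. 180.] 0.66 [ 660. -426.]
```

View pics/top1.png

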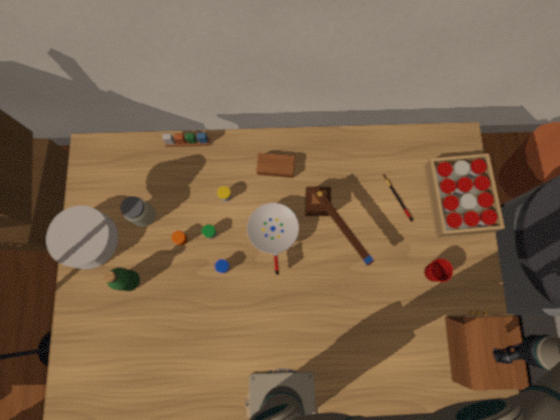

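View pics/scene1.png

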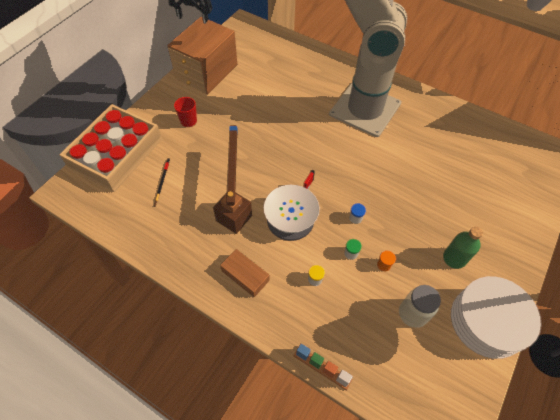

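The top view shows the wheel plate at about (273,228), its red arm toward (276,265), green lid (209,231), orange look-alike (179,238), blue (222,266), yellow (224,193), and the rest from (318,194) to (369,261). The scene view agrees. I'll refine by colour.

```bash
cat >> h.py <<'E'
def blob(im,lo,hi,box):
    h=cv2.cvtColor(im,cv2.COLOR_RGB2HSV);m=cv2.inRange(h,lo,hi);M=np.zeros_like(m);x,y,w,k=box
    M[y:y+k,x:x+w]=m[y:y+k,x:x+w]
    n,l,s,c=cv2.connectedComponentsWithStats(M);i=1+np.argmax(s[1:,4]);return c[i],s[i,4],l==i
E
python3 - <<'E'
from h import *
print(ctrl.tcp_to_grasp)
for cam,B in (("top",dict(g=(198,220,22,22),red=(265,248,25,30),blue=(360,252,18,18),plate=(240,195,65,65))),("scene",dict(g=(342,236,22,16),red=(298,166,22,24),blue=(225,120,16,16),plate=(255,180,70,60)))):
    im,_=get_image(cam)
    r={}
    for k,lo,hi,z in(("g",(45,120,40),(90,255,255),54),("red",(0,170,90),(6,255,255),75),("blue",(100,120,60),(125,255,255),133)):
        c,a,m=blob(im,lo,hi,B[k]);r[k]=ray(cam,c,z);print(cam,k,c.round(1),a,r[k].round(1))
    c,a,m=blob(im,(0,0,110),(179,70,255),B["plate"])
    p=cv2.findContours(m.astype(np.uint8),0,2)[0];p=max(p,key=len)[:,0]
    w=np.array([ray(cam,q,75)[:2] for q in p]).astype(np.float32)
    print(cam,"plate",a,cv2.minEnclosingCircle(w), w.mean(0))
E
```

```text
18.700000000000003
top g [208.2 230.4] 127 [560.7 230.   54. ]
top red [275.9 263.4] 39 [441.5   7.   75. ]
top blue [367.9 259.3] 31 [ 438.9 -278.7  133. ]
top plate 1962 ((558.113525390625, 12.724935531616211), 86.9012451171875) [551.1549    14.307661]
scene g [353.3 245.4] 159 [562.4 230.6  54. ]
scene red [308.6 179.6] 86 [443.4   8.5  75. ]
scene blue [233.  128.1] 19 [ 437.3 -281.3  133. ]
scene plate 1959 ((561.6760864257812, 16.350418090820312), 85.1422119140625) [564.21405   17.505247]
```

Request:
play_rows(
  series=[
    [[2.4,3.64,0,0,0,4.82,1],[2.4,3.64,0,0,0,4.82,1],[2.4,3.64,0,0,0,4.82,1],[2.4,3.64,0,0,0,4.82,1],[2.4,3.64,0,0,0,4.82,1],[2.4,3.64,0,0,0,4.82,1],[2.4,3.64,0,0,0,4.82,1],[2.4,3.64,0,0,0,4.82,1],[0.85,3.64,0,0,0,4.82,1],[0.85,3.64,0,0,0,4.82,1],[0.85,3.64,0,0,0,4.82,1],[0.85,3.64,0,0,0,4.82,1],[0.85,3.64,0,0,0,4.82,1],[0.85,3.64,0,0,0,4.82,1],[0.85,3.64,0,0,0,4.82,1],[0.85,3.64,0,0,0,4.82,1],[0,0,0,0,0,0,1],[0,0,0,0,0,0,1]],
  ],
)

```text
clock: 3.55
eef_pos: [442.5, -42.2, 231.3]
tool_rot: [-3.141, 0.001, 1.63]
force: [0.6, -0.7, 0.9]
width: -0.2
gripper_force: 0.0
```

```bash
cat >> h.py <<'E'
from scipy.spatial.transform import Rotation as Ro
def wray(px,z,s):
    c=get_calibration("wrist");K=np.array(c["K"]);M=np.array(c["mount"])
    v=(np.array(px)-K[:2,2])/[K[0,0],K[1,1]];th=np.hypot(*v)
    d=np.r_[v/th*np.sin(th),np.cos(th)] if th>0 else np.array([0,0,1.])
    R=Ro.from_euler("xyz",s["tool_rot"]).as_matrix()
    o=np.array(s["eef_pos"])+R@M[:3,3];d=R@M[:3,:3]@d
    return o+d*(z-o[2])/d[2]
def wfind(names,n=2):
    s=ctrl.read_state();im,_=get_image("wrist")
    for k in names:
        for r in place_of(k,"wrist")[:n]:
            print("wrist",k,np.round(r["pixel"]),round(r["p"],2),np.round(wray(r["pixel"],Z[k],s),1)[:2])
    return im
E
python3 - <<'E'
from h import *
s=ctrl.read_state();print(s["eef_pos"],s["tool_rot"],s["qpos"],s["clock"])
im=wfind(["hub","plate","pot_green_mid","blade_middle","blade_tip","rest_pivot","rest_tip"])
cv2.imwrite("pics/w1.png",im[...,::-1])
E
```

```text
[442.46892292 -42.18007108 231.30791987] [-3.14129383e+00  6.51485852e-04  1.62967028e+00] [ 0.33714476  0.36040194 -0.4056557   2.05452354  0.20340878  0.76440875
 -0.13394415] 3.55
wrist plate [393. 144.] 0.76 [559.3  12.5]
wrist blade_middle [276. 139.] 0.71 [440.7   8.4]
wrist blade_tip [244. 140.] 0.86 [410.6   5.8]
```

View pics/w1.png

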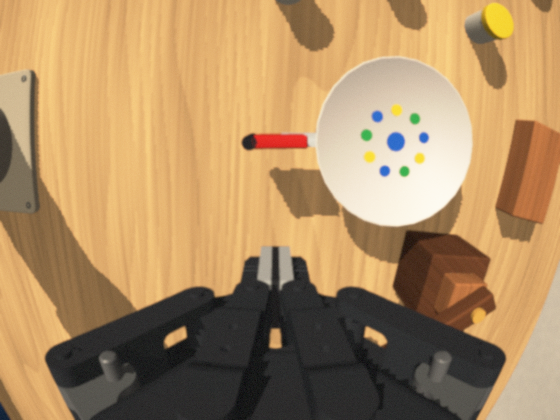

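The wrist view shows the red arm at (280,141), the plate around (394,142), and the pivot block at (445,275), with the fingers shut at the bottom. I'll go down beside the arm while a script works out the sweep.

Request:
play_rows(
  series=[
    [[0,0,-3,0,0,0,1],[0,0,-3,0,0,0,1],[0,0,-3,0,0,0,1],[0,0,-3,0,0,0,1],[0,0,-3,0,0,0,1],[0,0,-2.3,0,0,0,1],[0,1,0,0,0,0,1],[0,1,0,0,0,0,1],[0,0,0,0,0,0,1]],
  ],
)

```text
clock: 5.08
eef_pos: [443.5, -20.0, 59.3]
tool_rot: [3.139, -0.001, 1.633]
force: [-0.6, 0.8, 0.0]
width: 0.0
gripper_force: 0.0
```

```bash
python3 - <<'E'
from h import *
s=ctrl.read_state();print(s["eef_pos"],s["force"])
h=np.array([560,13.5]);f=lambda t:h+118*np.array([np.cos(t),np.sin(t)])+17*np.array([-np.sin(t),np.cos(t)])
p=np.array(s["eef_pos"][:2]);T=np.radians(np.linspace(183,96,17))
for t in T: q=f(t);print(np.round((q-p)/10,2).tolist(),end=" ");p=p+np.round((q-p)/10,2)*10
E
```

```text
[443.53007791 -19.97785774  59.29550301] [-0.57525027  0.83153833  0.01737229]
[-0.05, 1.03] [-0.16, 1.12] [-0.06, 1.13] [0.04, 1.13] [0.16, 1.12] [0.26, 1.1] [0.36, 1.07] [0.46, 1.04] [0.56, 0.98] [0.65, 0.92] [0.73, 0.87] [0.82, 0.78] [0.88, 0.71] [0.94, 0.62] [1.0, 0.53] [1.05, 0.43] [1.08, 0.33]
```

Request:
play_rows(
  series=[
    [[-0.05,1.03,0,0,0,0,1],[-0.16,1.12,0,0,0,-5.44,1],[-0.06,1.13,0,0,0,-5.44,1],[0.04,1.13,0,0,0,-5.44,1],[0.16,1.12,0,0,0,-5.44,1],[0.26,1.1,0,0,0,-5.44,1],[0.36,1.07,0,0,0,-5.44,1],[0.46,1.04,0,0,0,-5.44,1],[0.56,0.98,0,0,0,-5.44,1],[0.65,0.92,0,0,0,-5.44,1],[0.73,0.87,0,0,0,-5.44,1],[0.82,0.78,0,0,0,-5.44,1],[0.88,0.71,0,0,0,-5.44,1],[0.94,0.62,0,0,0,-5.44,1],[1.0,0.53,0,0,0,-5.44,1],[1.05,0.43,0,0,0,-5.44,1],[1.08,0.33,0,0,0,-5.44,1],[0,0,0,0,0,0,1]],
  ],
)

```text
clock: 7.32
eef_pos: [530.4, 128.6, 58.6]
tool_rot: [-3.141, -0.001, 0.113]
force: [-0.0, -0.7, 0.3]
width: -0.1
gripper_force: 0.0
```

```bash
python3 - <<'E'
from h import *
s=ctrl.read_state();print(s["eef_pos"],s["tool_rot"],s["force"])
im=wfind(["plate","pot_green_mid","blade_middle","blade_tip"],3)
cv2.imwrite("pics/w2.png",im[...,::-1])
find("top",["plate","blade_middle","blade_tip"]);find("scene",["blade_middle","blade_tip"])
E
```

```text
[530.43232991 128.60300897  58.60894291] [-3.14124151e+00 -1.40929138e-03  1.13267078e-01] [-0.02265114 -0.66071686  0.30835925]
wrist plate [485. 226.] 0.76 [560.3  15.7]
wrist pot_green_mid [110. 172.] 0.88 [561.  230.3]
wrist blade_middle [269. 231.] 0.59 [549.  133.3]
wrist blade_tip [198. 226.] 0.79 [547.3 165.5]
top plate [272. 227.] 0.95 [566.  18.]
top blade_middle [227. 196.] 0.38 [676. 166.]
scene blade_middle [326. 225.] 0.58 [552. 132.]
scene blade_tip [338. 229.] 0.76 [543. 169.]
scene blade_tip [231. 198.] 0.46 [ 626. -163.]
```

View pics/w2.png

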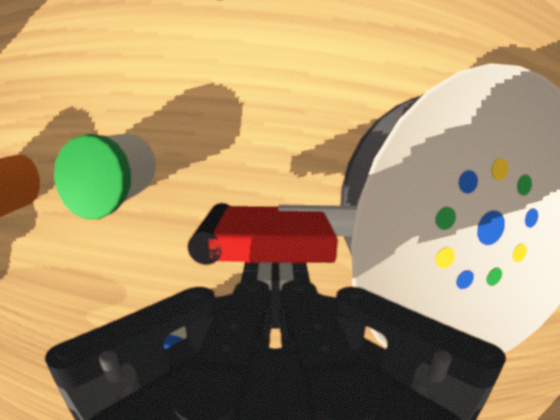

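The arm's red blade (280,235) points just short of the green lid (92,177); the blade reads about 95°, against 90° to the pot. I'll nudge it 5.4°.

Request:
play_rows(
  series=[
    [[0.37,0.07,0,0,0,-1.8,1],[0.37,0.07,0,0,0,-1.8,1],[0.37,0.07,0,0,0,-1.8,1],[0,0,0,0,0,0,1],[-1.5,0,0,0,0,0,1],[-1.5,0,0,0,0,0,1],[0,0,3,0,0,0,1],[0,0,4,0,0,0,1],[0,0,4,0,0,0,1],[0,0,4,0,0,0,1],[0,0,2,0,0,0,1],[0,0,0,0,0,0,1]],
  ],
)

```text
clock: 9.43
eef_pos: [512.1, 130.0, 229.7]
tool_rot: [-3.14, -0.004, 0.018]
force: [-0.6, -0.1, 0.6]
width: -0.5
gripper_force: 0.0
```

```bash
python3 - <<'E'
from h import *
s=ctrl.read_state();print(s["eef_pos"],s["tool_rot"],s["clock"])
im=wfind(["plate","hub","pot_green_mid","blade_middle","blade_tip"],2)
cv2.imwrite("pics/w3.png",im[...,::-1])
find("scene",["blade_middle","blade_tip","hub"])
E
```

```text
[512.13428462 130.04089541 229.74562733] [-3.14039148 -0.00389839  0.01754931] 9.425
wrist plate [389. 147.] 0.96 [559.5  16. ]
wrist pot_green_mid [101. 160.] 0.63 [541.4 335.9]
wrist pot_green_mid [183. 142.] 0.59 [559.  230.8]
wrist blade_middle [271. 145.] 0.98 [557.7 135.4]
wrist blade_tip [238. 142.] 0.71 [559.8 166.7]
scene blade_middle [324. 227.] 0.72 [559. 131.]
scene blade_middle [241. 275.] 0.23 [818.   9.]
scene blade_tip [336. 233.] 0.55 [560. 170.]
scene hub [290. 210.] 0.17 [562.  14.]
```

View pics/w3.png

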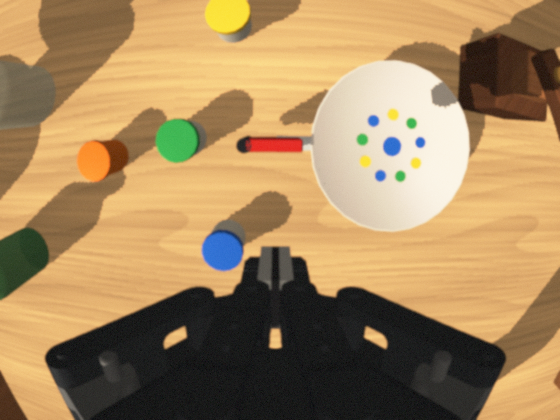

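The wrist view shows the arm (272,145) in line with the green lid (178,140) and the hub (391,147), so the wheel is aligned within about 2 mm. Next is the rest: I'll cross at height to the far side of the bar.

Request:
play_rows(
  series=[
    [[0,-2.64,0,0,0,7.7,1],[0,-2.64,0,0,0,7.7,1],[0,-2.64,0,0,0,7.7,1],[0,-2.64,0,0,0,7.7,1],[0,-2.64,0,0,0,7.7,1],[0,-2.64,0,0,0,7.7,1],[0,-2.64,0,0,0,7.7,1],[0,-2.64,0,0,0,7.7,1],[0,-2.64,0,0,0,7.7,1],[0,-2.64,0,0,0,7.7,1],[0,-2.64,0,0,0,7.7,1],[0,-2.64,0,0,0,7.7,1],[0,-2.64,0,0,0,7.7,1],[0,-2.64,0,0,0,7.7,1],[0,-2.64,0,0,0,7.7,1],[0,-2.64,0,0,0,7.7,1],[0,0,0,0,0,0,1],[0,0,0,0,0,0,1]],
  ],
)

```text
clock: 12.18
eef_pos: [510.9, -291.4, 228.1]
tool_rot: [3.141, -0.001, 2.166]
force: [-0.1, 0.3, -0.4]
width: -0.2
gripper_force: 0.0
```

```bash
python3 - <<'E'
from h import *
s=ctrl.read_state();print(s["eef_pos"],s["tool_rot"],s["qpos"])
im=wfind(["rest_pivot","rest_tip","brush","plate"],2)
cv2.imwrite("pics/w4.png",im[...,::-1])
E
```

```text
[ 510.92382668 -291.41544082  228.05420551] [ 3.14119738e+00 -1.34151490e-03  2.16648155e+00] [ 0.61672982  0.54946301 -0.22633981  1.69436283  0.14704898  0.91539646
  0.92835358]
wrist rest_pivot [500. 158.] 0.72 [ 651.4 -139.2]
wrist rest_tip [186. 144.] 0.63 [ 426.7 -287.1]
```

View pics/w4.png

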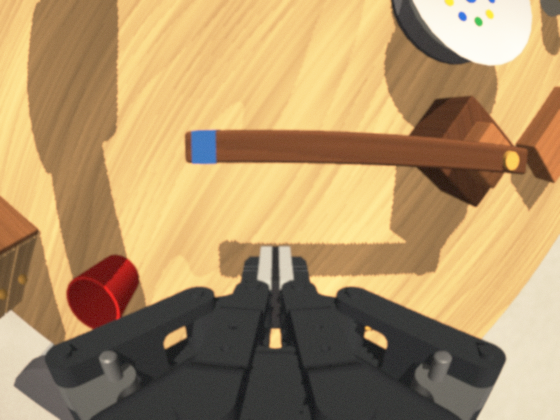

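The bar runs from (190,147) at its tip to its pivot at (510,160), with the fingertip beside it at (275,250). The brush and cup are clear.

Request:
play_rows(
  series=[
    [[0,0,-3,0,0,0,1],[0,0,-3,0,0,0,1],[0,0,-3,0,0,0,1],[0,0,-3,0,0,0,1],[-0.5,0.8,0,0,0,0,1],[-0.5,0.8,0,0,0,0,1],[0,0,0,0,0,0,1]],
  ],
)

```text
clock: 13.3
eef_pos: [501.4, -275.7, 109.8]
tool_rot: [3.141, 0.001, 2.169]
force: [0.3, 0.9, 0.1]
width: -0.1
gripper_force: 0.0
```

```bash
python3 - <<'E'
from h import *
s=ctrl.read_state();print(s["eef_pos"],s["force"])
h=np.array([652,-139]);f=lambda t:h+200*np.array([np.cos(t),np.sin(t)])+24*np.array([-np.sin(t),np.cos(t)])
p=np.array(s["eef_pos"][:2]);T=np.radians(np.linspace(213.4,127,19))
for t in T: q=f(t);print(np.round((q-p)/10,2).tolist(),end=" ");p=p+np.round((q-p)/10,2)*10
E
```

```text
[ 501.42649867 -275.69953538  109.79584889] [0.33371259 0.88717592 0.11778968]
[-0.32, 0.66] [-1.03, 1.33] [-0.92, 1.41] [-0.8, 1.49] [-0.67, 1.55] [-0.54, 1.6] [-0.41, 1.63] [-0.26, 1.67] [-0.13, 1.68] [0.02, 1.69] [0.16, 1.68] [0.3, 1.66] [0.43, 1.63] [0.57, 1.59] [0.7, 1.53] [0.83, 1.47] [0.95, 1.4] [1.06, 1.31] [1.16, 1.22]
```

Request:
play_rows(
  series=[
    [[-0.32,0.66,-0.4,0,0,0,1],[-1.03,1.33,0,0,0,-4.8,1],[-0.92,1.41,0,0,0,-4.8,1],[-0.8,1.49,0,0,0,-4.8,1],[-0.67,1.55,0,0,0,-4.8,1],[-0.54,1.6,0,0,0,-4.8,1],[-0.41,1.63,0,0,0,-4.8,1],[-0.26,1.67,0,0,0,-4.8,1],[-0.13,1.68,0,0,0,-4.8,1],[0.02,1.69,0,0,0,-4.8,1],[0.16,1.68,0,0,0,-4.8,1],[0.3,1.66,0,0,0,-4.8,1],[0.43,1.63,0,0,0,-4.8,1],[0.57,1.59,0,0,0,-4.8,1],[0.7,1.53,0,0,0,-4.8,1],[0.83,1.47,0,0,0,-4.8,1],[0.95,1.4,0,0,0,-4.8,1],[1.06,1.31,0,0,0,-4.8,1],[1.16,1.22,0,0,0,-4.8,1],[0,0,0,0,0,0,1]],
  ],
)

```text
clock: 15.8
eef_pos: [512.7, 6.7, 104.4]
tool_rot: [3.141, -0.001, 0.663]
force: [-1.1, 0.1, 0.5]
width: -0.2
gripper_force: 0.0
```

```bash
python3 - <<'E'
from h import *
s=ctrl.read_state();print(s["eef_pos"],s["tool_rot"],s["force"])
im=wfind(["rest_pivot","rest_tip","plate","blade_tip","blade_middle"],2)
cv2.imwrite("pics/w5.png",im[...,::-1])
find("scene",["rest_pivot","rest_tip","plate"]);find("top",["rest_pivot","rest_tip","plate"])
E
```

```text
[512.70222625   6.65009464 104.44830273] [ 3.14101120e+00 -1.21763230e-03  6.62748501e-01] [-1.12526729  0.11577569  0.45052191]
wrist rest_tip [110. 223.] 0.74 [491.7  78.4]
wrist plate [313. 162.] 0.98 [560.7  15.1]
wrist blade_tip [115.  21.] 0.59 [559.4 166.7]
wrist blade_middle [152.  50.] 0.94 [557.5 132.6]
scene rest_pivot [228. 198.] 0.79 [ 660. -140.]
scene rest_tip [323. 191.] 0.85 [490.  81.]
scene plate [289. 210.] 0.61 [561.   8.]
top rest_pivot [319. 196.] 0.92 [ 649. -139.]
top plate [275. 226.] 0.5 [568.   9.]
```

View pics/w5.png

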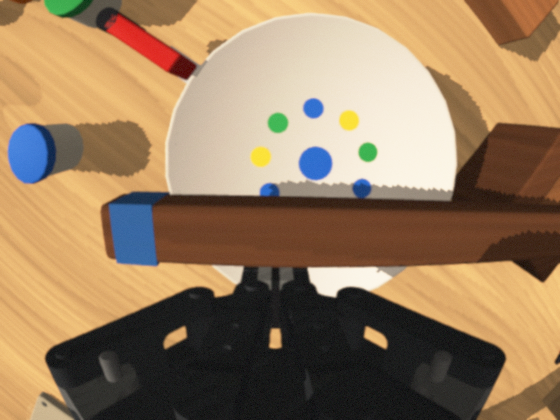

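The bar (330,230) lies short of the plate's centre dot (315,163). It reads about 126.5° against a target of 121°, so I'll push 5.5° more, then back off and rise.

Request:
play_rows(
  series=[
    [[0.49,0.42,0,0,0,-1.8,1],[0.49,0.42,0,0,0,-1.8,1],[0.48,0.42,0,0,0,-1.8,1],[0,0,0,0,0,0,1],[-1.3,-0.8,0,0,0,0,1],[-1.3,-0.8,0,0,0,0,1],[-1.3,-0.8,0,0,0,0,1],[0,0,4,0,0,0,1],[0,0,4,0,0,0,1],[0,0,4,0,0,0,1],[0,0,4,0,0,0,1],[0,0,0,0,0,0,1]],
  ],
)

```text
clock: 18.0
eef_pos: [488.6, -6.8, 266.9]
tool_rot: [3.139, -0.006, 0.565]
force: [0.0, 0.5, -0.9]
width: 0.1
gripper_force: 0.0
```

```bash
python3 - <<'E'
from h import *
s=ctrl.read_state();print(s["eef_pos"],s["tool_rot"],s["force"])
im=wfind(["rest_pivot","rest_tip","plate","blade_tip","blade_middle","pot_green_mid"],2)
cv2.imwrite("pics/w6.png",im[...,::-1])
find("scene",["rest_pivot","rest_tip","plate"]);find("top",["rest_pivot","rest_tip"])
E
```

```text
[488.62842303  -6.79808866 266.87435366] [ 3.13926869 -0.00569933  0.56475291] [ 0.02244793  0.457148   -0.92918679]
wrist rest_pivot [476. 131.] 0.88 [ 653.8 -136.6]
wrist rest_tip [192. 119.] 0.89 [510.7  92.8]
wrist rest_tip [478. 130.] 0.16 [ 655.3 -138.3]
wrist plate [292. 117.] 0.67 [560.4  16.8]
wrist blade_tip [176.  49.] 0.68 [560.1 165.2]
wrist blade_middle [196.  64.] 0.87 [556.5 135.7]
wrist pot_green_mid [145.  36.] 0.78 [558.7 225.5]
wrist pot_green_mid [81. 19.] 0.68 [541.4 331.3]
scene rest_pivot [356. 219.] 0.48 [523. 206.]
scene rest_tip [322. 195.] 0.63 [502.  85.]
scene rest_tip [332. 232.] 0.17 [596. 169.]
scene plate [291. 211.] 0.65 [561.  17.]
top rest_pivot [318. 193.] 0.8 [ 656. -135.]
top rest_tip [226. 232.] 0.2 [538. 161.]
```

View pics/w6.png

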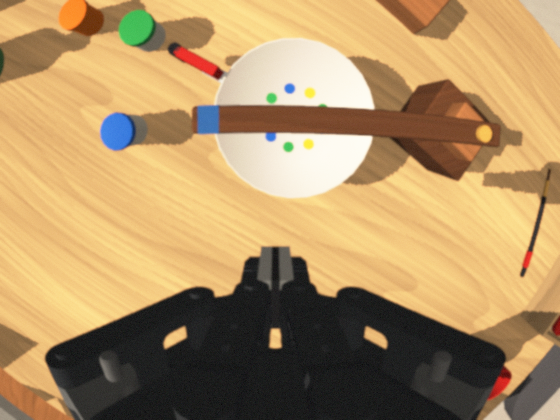

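The bar (200,120)–(485,132) crosses the plate's centre, about 2 mm off by measurement. The red arm still points at the green lid (137,28), and the robot is clear.

```bash
python3 -c "
from h import *
print(workorder.finish_job())"
```

```text
the job is handed in; nothing more can be done
None
```

I handed the job in at about 18 s on the robot clock. By my camera measurements, the red arm points at the green-lidded pot and the hand rest crosses the middle of the plate, each within about 2 mm. I touched nothing else and got no verdict back.

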